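# Lock the square pressing mould with its seesaw catch

### The job

Lock the lid of the square pressing mould: push the raised broad wing of its seesaw catch down past the centre so that the catch snaps over and stays locked. Leave the round mould's catch open, and leave the measuring cup standing where it is.

Things in the scene. Friction and masses are not known exactly. Their poses are not given: they have to be found in the camera images.
- square_catch (a joint): Steel seesaw catch on the square mould's lid. 0 = open, broad wing raised 16 degrees; 0.56 rad = locked, wing 16 degrees below level, claw over the rim. A geared tumbler weight inside holds it at either stop: pushing the pad down takes about 6 N, then less; at 0.28 rad (wing level, pad 12 mm below its open height) it snaps over by itself. Hinge pin over the lid's middle, 96 mm above the work surface.
- square_pad (a point): Point to push: middle of the top of the broad wing (36 mm wide, 63 mm long from the pin), 42 mm from the pin; 110 mm above the work surface when open, 87 mm locked; moves with it. x along the wing away from the pin, y along the pin, z out of its top. The wing may point any way. Opposite it a narrow tail (14 x 45 mm) rises. Aluminium mould 105 mm square, wooden lid 76 mm above the work surface.
- round_catch (a joint): The same kind of catch, with the same values, on the round aluminium mould (105 mm across, same height) that stands on the board at least 220 mm to the left or right of the square one. It starts open at 0 and must stay open.
- measuring_cup: Glass measuring cup with a handle, 84 mm across, 90 mm tall, standing loose near the board's far edge beyond the moulds. Origin at the centre of its underside, z axis up. To be left alone.

How it is judged (in metres and radians):
At the end, for the whole second after the job is handed in: The square mould's catch is snapped over and locked (joint above 0.46 of 0.56 rad), the round mould's catch is still open (joint below 0.1 rad), and the measuring cup stands upright (within 10 degrees) within 30 mm of where it was (value of joint square_catch above 0.46 rad and value of joint round_catch below 0.1 rad and distance of measuring_cup from where it was at the start of the episode below 0.03 m and angle between measuring_cup's own z axis and vertical below 0.17 rad); the robot touches nothing.
It fails at once if the round mould's catch is pushed over its centre (value of joint round_catch above 0.28 rad).
It fails at once if the measuring cup is knocked over (angle between measuring_cup's own z axis and vertical above 0.5 rad).
It also fails if it takes over 29 s, if anything falls off the work surface, if the arm or the gripper's body presses on something with over 40 N, if the wrist force passes 120 N, or if a joint passes its speed limit or range.

### The arm

A 6-joint arm with a two-finger parallel gripper is mounted at the origin on the work surface. World frame = base frame: x ahead of the robot, y to its left, z up, the work surface at z = 0. Lengths are in mm, angles in rad, forces in N, time in s.
With the tool pointing down it reaches from about 275 to 1000 mm from the base axis. Payload 8.4 kg.
Tool frame: the origin (TCP) lies at the very end of the fingers, on their centre line; the grasp point (between the pads) lies 19 mm behind it; z points along the fingers, y is the direction in which the jaws open and shut (so a half turn about z gives the same grasp; the last joint's range is limited). The gripper opens to 85 mm and grips with 20 to 120 N. Pads are 22 mm wide; open, the fingers measure 114 mm over their backs; the gripper's body (76 mm by 85 mm) begins 54 mm behind the grasp point. The pads swing forward as they close: fully open they stand 13 mm farther back than shut.
Start: joints at [1.169, 0.353, 1.633, -0, 1.155, -0.002], TCP at [243.27, 575.715, 231.281] pointing down, gripper open.
Joint ranges: [-2.63, 2.63], [-0.92, 2.1], [0.06, 2.66], [-1.3, 4.44], [0, 2.69], [-3.02, 3.02]. Speed limits (rad/s): [2.22, 2.22, 2.79, 3.14, 3.14, 3.14].

### API

Orientations are given as [roll, pitch, yaw] about the fixed x, y, z axes, in that order (R = Rz(yaw) Ry(pitch) Rx(roll)).
In Python, from rig import r gives the robot as it stands.
- The arm moves only by the tool move_arm, never from a script. Its argument "increments" is a list of rows, each an object of numbers: "tx", "ty", "tz": the shift along the tool's x, y, z in cm; "rx", "ry", "rz": the turn, a rotation vector about the tool's x, y, z in degrees; "gripper": the gripper's target within -1 to 1 (fully open at 1, half-way at 0, shut at -1). A call has 1 to 12 rows; each row shifts and turns the commanded pose from where the row before left it, along the tool's axes as they then stand; what a row does not reach is not made up. A row lasts 1/10 s, in which the tool goes at most 50 mm and 8.59 degrees, less where a joint would pass 70% of its speed; a pose out of reach is approached as far as the arm can. A call is refused whole if a number of a shift passes 5 or a number of a turn 8.59, either way. A call with a gripper value outside its range is refused whole. The fingers move at their own pace and stop on an object; "squeeze" is the grip in N (left out, the last holds). Time passes only in rows, so rows that do not move let the fingers close. It gives the time, the measured TCP pose, the force and the opening at its end, in the units of the state.
- r.sense(): the state, without advancing time (a new reading comes with each control period).
- r.grab_frame(name): name is "scene" or "top"; returns (picture, depth): 400x640x3 uint8, red, green, blue; 400x640 float32, mm along the optical axis (not along the pixel's ray), 0 where there is no reading.
- r.camera_model(name): a dict with "fx", "fy", "cx", "cy" (pixels), "R" (3x3) and "t" (3): a world point X has camera coordinates R X + t. Camera axes: x right, y down, z forward; pixel columns grow to the right and rows downward; lengths in mm; the calibration is good to about 2 mm. A picture is of the moment at which its call begins. camera_model takes no time and is no camera call.
- r.sign_off(): hands the job in, once; it reports no verdict.
Trained networks look in the newest picture that a camera, given by its name, has taken for a name from the list of things; names that differ only in an ending like _2 or _b are one class to them, and where a whole thing is asked for, a point or a joint stands for the part that bears it (a point fixed in the world has none). Each returns a list of dicts, best first, with "confidence" (0 to 1); they miss things now and then, are a little off and sometimes report something else, mostly with a low value. They report only what shows in the picture. A call takes as long as a camera call.
- r.cut_out(query, camera): "mask" (400x640 bool, what is visible of it) and "bbox" ([left, top, right, bottom] in pixels, round what is visible of it).
- r.place_of(query, camera): "location" ([row, column] in pixels: a listed point, or the origin of a listed thing).
The state is a dict: "clock": time; "qpos": joint angles; "qvel": joint speeds; "joint_efforts": joint torques, N m; "eef_pos": TCP position; "tcp_rot": TCP orientation; "contact_force": force on the tool from outside, world axes, zero at the start; "wrist_torque": the same for the moment, N m; "opening": opening from 0.0 (shut) to 1.0 (fully open).
Only numpy, scipy, OpenCV 4.12 (cv2) and the standard library are available. Lean on these libraries where they do the work, as an engineer would, in place of code of your own. Each camera call takes 0.05 s, during which the arm holds its last target. There are 200 camera calls.

## Working session

There is one attempt and no reset: what is moved stays moved. The work goes in short steps, Python scripts to look and compute and a tool call to move; the robot and the scene stay as the last step left them, time stands still between calls to the robot, and variables do not carry over. Pictures are saved under pics/ and viewed, about 8 in all and at most 12, crops included, and the job is handed in when it is done.

Besides the shell and the picture viewer there is one more tool, called after "Request:" in YAML: its name, and indented under it one key for each argument. move_arm: Moves the arm, as the interface text tells. Its arguments: {"type":"object","properties":{"increments":{"type":"array","items":{"type":"object","properties":{"tx":{"type":"number"},"ty":{"type":"number"},"tz":{"type":"number"},"rx":{"type":"number"},"ry":{"type":"number"},"rz":{"type":"number"},"gripper":{"type":"number"}}}},"squeeze":{"type":"number"}},"required":["increments"]}

```bash
ls; mkdir -p pics; cat > h.py <<'E'
import numpy as np, cv2
from rig import r
def world(cam,row,col,d):
    m=r.camera_model(cam); R=np.array(m["R"]);t=np.array(m["t"])
    p=np.array([(col-m["cx"])/m["fx"]*d,(row-m["cy"])/m["fy"]*d,d])
    return R.T@(p-t)
def at_z(cam,row,col,z):
    a=world(cam,row,col,0.);b=world(cam,row,col,1000.)
    return a+(b-a)*(z-a[2])/(b[2]-a[2])
def cloud(cam,mask,dep):
    v,u=np.nonzero(mask&(dep>0)); d=dep[v,u]
    m=r.camera_model(cam); R=np.array(m["R"]);t=np.array(m["t"])
    p=np.c_[(u-m["cx"])/m["fx"]*d,(v-m["cy"])/m["fy"]*d,d]
    return (p-t)@R
E
python3 - <<'E'
from h import *
np.set_printoptions(precision=1,suppress=True)
for c in ("scene","top"):
    im,d=r.grab_frame(c); cv2.imwrite(f"pics/{c}0.png",im[...,::-1])
    np.save(f"{c}.npy",d)
    for q in ("square_pad","round_catch","measuring_cup","square_catch"):
        for o in r.place_of(q,c)[:3]:
            a,b=o["location"]; dd=d[int(round(a)),int(round(b))]
            print(c,q,round(o["confidence"],2),np.array([a,b]),"depth",world(c,a,b,dd) if dd else None,"z110",at_z(c,a,b,110))
s=r.sense();print(s)
E
```

```text
pics
scene square_pad 0.68 [222.5 373.6] depth [613.5 104.3 105.6] z110 [616.  105.4 110. ]Traceback (most recent call last):
  File "<stdin>", line 7, in <module>
ValueError: it knows: measuring_cup, square_pad
```

```bash
python3 - <<'E'
from h import *
np.set_printoptions(precision=1,suppress=True)
for c in ("scene","top"):
    im,d=r.grab_frame(c); cv2.imwrite(f"pics/{c}0.png",im[...,::-1])
    np.save(f"{c}.npy",d)
    for q in ("square_pad","measuring_cup"):
        for o in r.place_of(q,c)[:3]:
            a,b=o["location"]; dd=d[int(round(a)),int(round(b))]
            print(c,q,round(o["confidence"],2),np.array([a,b]),"depth",world(c,a,b,dd) if dd else None,"z110",at_z(c,a,b,110))
    for q in ("square_catch","round_catch"):
      try:
        for o in r.cut_out(q,c)[:3]:
            P=cloud(c,o["mask"],d); print(c,q,round(o["confidence"],2),o["bbox"],np.median(P,0),P.min(0),P.max(0))
      except ValueError as e: print(e)
s=r.sense();print(s)
E
```

```text
scene square_pad 0.58 [222.7 373.3] depth [618.  105.7 112.2] z110 [616.7 105.2 110. ]
scene square_pad 0.46 [229.2 242.7] depth [ 776.1 -122.2   77.7] z110 [ 787.5 -105.2  110. ]
scene measuring_cup 0.68 [227.7 243.7] depth [ 777.1 -115.5   91.9] z110 [ 783.6 -106.   110. ]
scene square_catch 0.92 [360.6, 208.0, 400.1, 238.6] [611.9 110.4 105.7] [541.   75.3  72.7] [649.2 128.8 117.8]
scene round_catch 0.83 [251.0, 137.9, 271.8, 177.0] [ 599.  -209.1  104.8] [ 501.1 -290.4   18.3] [ 639.7 -159.2  118.7]
top square_pad 0.76 [204.3 245.1] depth [622.6 110.9 109.9] z110 [622.5 110.9 110. ]
top measuring_cup 0.65 [145.  363.4] depth [ 770.  -158.    21.8] z110 [ 745.5 -142.8  110. ]
top square_catch 0.73 [239.7, 193.6, 257.9, 242.4] [607.3 112.2 104.4] [544.9  87.4  17.6] [653.1 140.3 116.7]
top round_catch 0.91 [371.0, 195.6, 418.8, 234.7] [ 595.7 -211.4  103.3] [ 556.8 -280.2   12.9] [ 639.7 -158.1  115.7]
{'clock': 0.6, 'qpos': array([ 1.2,  0.4,  1.6, -0. ,  1.2, -0. ]), 'qvel': array([-0., -0., -0.,  0., -0.,  0.]), 'joint_efforts': array([  0. , -60.5, -34.2,  -0. ,   0. ,   0. ]), 'eef_pos': array([243.3, 575.7, 231.3]), 'tcp_rot': array([-3.1,  0. ,  2.7]), 'contact_force': array([ 0.2, -0.3,  0.3]), 'wrist_torque': array([ 0., -0.,  0.]), 'opening': 0.9987430627532107}
```

View pics/scene0.png

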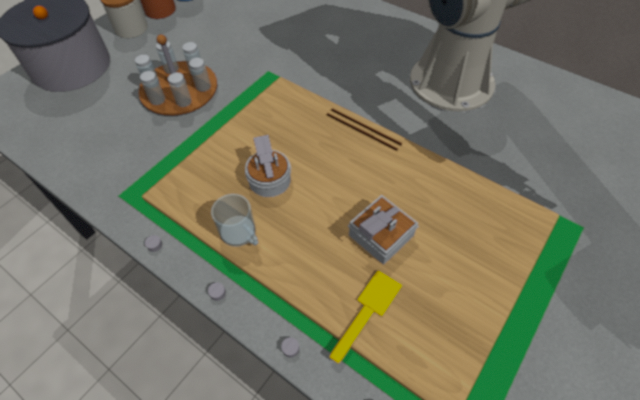

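View pics/top0.png

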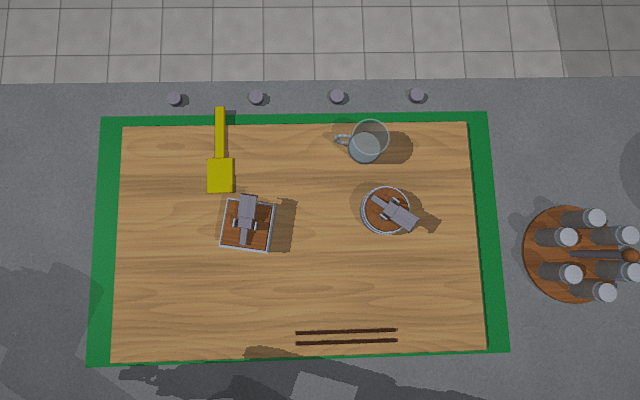

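The pictures agree: the square catch's wing points away from the robot, with the pad at top-view pixel (205,246). The round catch is at (395,212) and the cup at (366,143), both well off to the right. I'll refine the wing from its depth points and work out the move.

```bash
python3 - <<'E'
from h import *
np.set_printoptions(precision=3,suppress=True)
for c in ("top","scene"):
    _,d=r.grab_frame(c); 
    m=r.cut_out("square_catch",c)[0]["mask"]
    P=cloud(c,m,d); P=P[(P[:,2]>90)&(P[:,2]<120)]
    ctr=P[:,:2].mean(0); w,v=np.linalg.eigh(np.cov((P[:,:2]-ctr).T)); a=v[:,1]*np.sign(v[0,1])
    s=(P[:,:2]-ctr)@a; l=(P[:,:2]-ctr)@v[:,0]
    print(c,len(P),ctr,"axis",a)
    for lo in range(-50,60,10):
        k=(s>=lo)&(s<lo+10)
        if k.any(): print(lo,k.sum(),P[k].mean(0),"lat",l[k].min(),l[k].max())
s=r.sense();from scipy.spatial.transform import Rotation as R
M=R.from_euler("xyz",s["tcp_rot"]).as_matrix();print(M,s["tcp_rot"])
print("tool shift cm",M.T@(np.array([620,109,160])-s["eef_pos"])/10)
E
```

```text
top 578 [607.704 110.257] axis [ 0.987 -0.158]
-50 24 [563.536 118.271  92.28 ] lat -5.372470579575402 3.88620524758711
-40 35 [573.571 115.18   95.918] lat -8.407426556680248 10.488655860732287
-30 58 [582.807 113.338  99.491] lat -11.496518026845592 13.940409019958624
-20 70 [593.018 112.498 102.168] lat -15.506302509567035 14.844354739155094
-10 78 [602.8   111.093 103.596] lat -16.472345340370385 16.054012581894185
0 79 [612.791 110.375 106.483] lat -17.943072921655517 16.16808430392382
10 83 [622.579 108.054 109.571] lat -17.857944857382368 17.178234557646114
20 84 [632.525 106.201 112.533] lat -17.35059514662762 18.004998406801132
30 57 [641.119 104.299 111.424] lat -15.424209023019179 18.0555589091735
scene 536 [612.815 108.666] axis [ 0.985 -0.171]
-50 23 [568.554 115.801  94.588] lat -5.9973691950924515 6.972997138373249
-40 32 [579.246 115.293  99.098] lat -13.693894974325097 13.884442229280666
-30 52 [587.928 112.8   101.705] lat -13.872658250912966 16.775790081436398
-20 61 [597.973 111.183 103.721] lat -16.769772559502304 16.917949258963397
-10 60 [608.284 109.83  106.567] lat -16.349113180472447 17.743554811079292
0 60 [617.712 106.934 109.189] lat -16.553733542825437 19.10009934587913
10 62 [627.63  106.72  112.119] lat -16.85885930245813 17.946876904479307
20 71 [637.736 105.179 114.574] lat -17.586308878293565 16.641200907665105
30 91 [644.878 102.478 106.868] lat -17.666895358821844 17.835699218152545
[[-0.921  0.389  0.   ]
 [ 0.389  0.921  0.   ]
 [-0.     0.    -1.   ]] [3.142 0.    2.742]
tool shift cm [-52.867 -28.328   7.129]
```

Request:
move_arm:
  increments:
    - {"tx": -2, "ty": -1, "gripper": -1}
    - {"tx": -3.5, "ty": -1.9, "gripper": -1}
    - {"tx": -3.8, "ty": -2, "gripper": -1}
    - {"tx": -3.8, "ty": -2, "gripper": -1}
    - {"tx": -3.8, "ty": -2, "gripper": -1}
    - {"tx": -3.8, "ty": -2, "gripper": -1}
    - {"tx": -3.8, "ty": -2, "gripper": -1}
    - {"tx": -3.8, "ty": -2, "gripper": -1}
    - {"tx": -3.8, "ty": -2, "gripper": -1}
    - {"tx": -3.8, "ty": -2, "gripper": -1}
    - {"tx": -3.8, "ty": -2, "gripper": -1}
    - {"tx": -3.8, "ty": -2, "gripper": -1}
  squeeze: 20

```text
invalid input
```

Request:
move_arm:
  increments:
    - {"tx": -2.0, "ty": -1.0, "tz": 0.0, "rx": 0.0, "ry": 0.0, "rz": 0.0, "gripper": -1.0}
    - {"tx": -3.5, "ty": -1.9, "tz": 0.0, "rx": 0.0, "ry": 0.0, "rz": 0.0, "gripper": -1.0}

```text
clock: 1.0
eef_pos: [282.1, 528.5, 231.2]
tcp_rot: [3.141, -0.0, 2.744]
contact_force: [0.4, -0.6, -0.4]
opening: 0.689
```

Request:
move_arm:
  increments:
    - {"tx": -4.0, "ty": -2.1, "tz": 0.0, "gripper": -1.0}
    - {"tx": -4.0, "ty": -2.1, "tz": 0.0, "gripper": -1.0}
    - {"tx": -4.0, "ty": -2.1, "tz": 0.0, "gripper": -1.0}
    - {"tx": -4.0, "ty": -2.1, "tz": 0.0, "gripper": -1.0}
    - {"tx": -4.0, "ty": -2.1, "tz": 0.0, "gripper": -1.0}
    - {"tx": -4.0, "ty": -2.1, "tz": 0.0, "gripper": -1.0}
    - {"tx": -4.0, "ty": -2.1, "tz": 0.0, "gripper": -1.0}
    - {"tx": -4.0, "ty": -2.1, "tz": 0.0, "gripper": -1.0}
    - {"tx": -4.0, "ty": -2.1, "tz": 0.0, "gripper": -1.0}
    - {"tx": -4.0, "ty": -2.1, "tz": 0.0, "gripper": -1.0}
    - {"tx": -4.0, "ty": -2.1, "tz": 0.0, "gripper": -1.0}
    - {"tx": -3.9, "ty": -2.3, "tz": 0.0, "gripper": -1.0}

```text
invalid input
```

Request:
move_arm:
  increments:
    - {"tx": -4.0, "ty": -2.1, "tz": 0.0, "rx": 0.0, "ry": 0.0, "rz": 0.0, "gripper": -1.0}
    - {"tx": -4.0, "ty": -2.1, "tz": 0.0, "rx": 0.0, "ry": 0.0, "rz": 0.0, "gripper": -1.0}
    - {"tx": -4.0, "ty": -2.1, "tz": 0.0, "rx": 0.0, "ry": 0.0, "rz": 0.0, "gripper": -1.0}
    - {"tx": -4.0, "ty": -2.1, "tz": 0.0, "rx": 0.0, "ry": 0.0, "rz": 0.0, "gripper": -1.0}
    - {"tx": -4.0, "ty": -2.1, "tz": 0.0, "rx": 0.0, "ry": 0.0, "rz": 0.0, "gripper": -1.0}
    - {"tx": -4.0, "ty": -2.1, "tz": 0.0, "rx": 0.0, "ry": 0.0, "rz": 0.0, "gripper": -1.0}
    - {"tx": -4.0, "ty": -2.1, "tz": 0.0, "rx": 0.0, "ry": 0.0, "rz": 0.0, "gripper": -1.0}
    - {"tx": -4.0, "ty": -2.1, "tz": 0.0, "rx": 0.0, "ry": 0.0, "rz": 0.0, "gripper": -1.0}
    - {"tx": -4.0, "ty": -2.1, "tz": 0.0, "rx": 0.0, "ry": 0.0, "rz": 0.0, "gripper": -1.0}
    - {"tx": -4.0, "ty": -2.1, "tz": 0.0, "rx": 0.0, "ry": 0.0, "rz": 0.0, "gripper": -1.0}
    - {"tx": -4.0, "ty": -2.1, "tz": 0.0, "rx": 0.0, "ry": 0.0, "rz": 0.0, "gripper": -1.0}
    - {"tx": -3.9, "ty": -2.3, "tz": 0.0, "rx": 0.0, "ry": 0.0, "rz": 0.0, "gripper": -1.0}

```text
clock: 2.2
eef_pos: [626.2, 105.6, 231.4]
tcp_rot: [3.141, 0.0, 2.742]
contact_force: [1.2, 1.2, 0.6]
opening: -0.0
```

Request:
move_arm:
  increments:
    - {"tx": 0.0, "ty": 0.0, "tz": 3.0, "rx": 0.0, "ry": 0.0, "rz": 0.0, "gripper": -1.0}
    - {"tx": 0.0, "ty": 0.0, "tz": 3.0, "rx": 0.0, "ry": 0.0, "rz": 0.0, "gripper": -1.0}
    - {"tx": 0.0, "ty": 0.0, "tz": 2.5, "rx": 0.0, "ry": 0.0, "rz": 0.0, "gripper": -1.0}
    - {"tx": 0.0, "ty": 0.0, "tz": 1.0, "rx": 0.0, "ry": 0.0, "rz": 0.0, "gripper": -1.0}
    - {"tx": 0.0, "ty": 0.0, "tz": 0.0, "rx": 0.0, "ry": 0.0, "rz": 0.0, "gripper": -1.0}

```text
clock: 2.7
eef_pos: [624.2, 107.1, 135.0]
tcp_rot: [-3.14, -0.002, 2.742]
contact_force: [-0.2, -0.1, -0.3]
opening: -0.004
```

```bash
python3 - <<'E'
from h import *
a,_=r.grab_frame("scene");b,_=r.grab_frame("top")
A=cv2.resize(a[150:280,290:450],None,fx=2.5,fy=2.5);B=cv2.resize(b[150:280,170:330],None,fx=2.5,fy=2.5)
cv2.imwrite("pics/near.png",np.hstack([A,B])[...,::-1])
print(r.sense()["contact_force"],r.sense()["eef_pos"])
E
```

```text
[0.0388892  0.68386635 0.16355841] [625.66095599 107.41900584 137.30068746]
```

View pics/near.png

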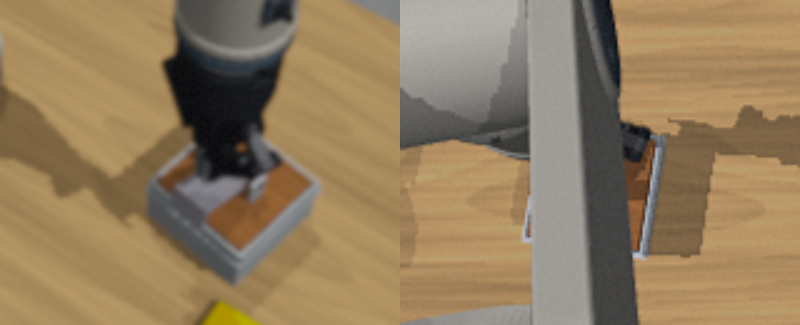

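The fingers stand over the wing (left crop, tip near (235,165)). I'll press slowly.

Request:
move_arm:
  increments:
    - {"tx": 0.0, "ty": 0.0, "tz": 1.0, "rx": 0.0, "ry": 0.0, "rz": 0.0, "gripper": -1.0}
    - {"tx": 0.0, "ty": 0.0, "tz": 0.7, "rx": 0.0, "ry": 0.0, "rz": 0.0, "gripper": -1.0}
    - {"tx": 0.0, "ty": 0.0, "tz": 0.4, "rx": 0.0, "ry": 0.0, "rz": 0.0, "gripper": -1.0}
    - {"tx": 0.0, "ty": 0.0, "tz": 0.4, "rx": 0.0, "ry": 0.0, "rz": 0.0, "gripper": -1.0}
    - {"tx": 0.0, "ty": 0.0, "tz": 0.3, "rx": 0.0, "ry": 0.0, "rz": 0.0, "gripper": -1.0}
    - {"tx": 0.0, "ty": 0.0, "tz": 0.3, "rx": 0.0, "ry": 0.0, "rz": 0.0, "gripper": -1.0}

```text
clock: 3.4
eef_pos: [625.9, 107.2, 105.7]
tcp_rot: [3.141, 0.002, 2.742]
contact_force: [1.5, -0.0, 3.9]
opening: 0.004
```

In contact at about 4 N upward, as expected. I'll continue past the centre.

Request:
move_arm:
  increments:
    - {"tx": 0.0, "ty": 0.0, "tz": 0.3, "rx": 0.0, "ry": 0.0, "rz": 0.0, "gripper": -1.0}
    - {"tx": 0.0, "ty": 0.0, "tz": 0.3, "rx": 0.0, "ry": 0.0, "rz": 0.0, "gripper": -1.0}
    - {"tx": 0.0, "ty": 0.0, "tz": 0.3, "rx": 0.0, "ry": 0.0, "rz": 0.0, "gripper": -1.0}
    - {"tx": 0.0, "ty": 0.0, "tz": 0.3, "rx": 0.0, "ry": 0.0, "rz": 0.0, "gripper": -1.0}
    - {"tx": 0.0, "ty": 0.0, "tz": 0.0, "rx": 0.0, "ry": 0.0, "rz": 0.0, "gripper": -1.0}
    - {"tx": 0.0, "ty": 0.0, "tz": 0.0, "rx": 0.0, "ry": 0.0, "rz": 0.0, "gripper": -1.0}

```text
clock: 4.0
eef_pos: [624.8, 107.2, 93.0]
tcp_rot: [-3.141, -0.001, 2.742]
contact_force: [0.7, 0.3, 0.2]
opening: 0.004
```

The force has dropped to zero, so it appears to have snapped. I'll retreat up and aside, then check.

Request:
move_arm:
  increments:
    - {"tx": 0.0, "ty": 0.0, "tz": -1.5, "rx": 0.0, "ry": 0.0, "rz": 0.0, "gripper": -1.0}
    - {"tx": 0.0, "ty": 0.0, "tz": -3.5, "rx": 0.0, "ry": 0.0, "rz": 0.0, "gripper": -1.0}
    - {"tx": 0.0, "ty": 0.0, "tz": -4.0, "rx": 0.0, "ry": 0.0, "rz": 0.0, "gripper": -1.0}
    - {"tx": 0.0, "ty": 0.0, "tz": -4.0, "rx": 0.0, "ry": 0.0, "rz": 0.0, "gripper": -1.0}
    - {"tx": 3.9, "ty": 2.1, "tz": 0.0, "rx": 0.0, "ry": 0.0, "rz": 0.0, "gripper": -1.0}
    - {"tx": 3.9, "ty": 2.1, "tz": 0.0, "rx": 0.0, "ry": 0.0, "rz": 0.0, "gripper": -1.0}
    - {"tx": 3.9, "ty": 2.1, "tz": 0.0, "rx": 0.0, "ry": 0.0, "rz": 0.0, "gripper": -1.0}
    - {"tx": 3.9, "ty": 2.1, "tz": 0.0, "rx": 0.0, "ry": 0.0, "rz": 0.0, "gripper": -1.0}
    - {"tx": 3.9, "ty": 2.1, "tz": 0.0, "rx": 0.0, "ry": 0.0, "rz": 0.0, "gripper": -1.0}
    - {"tx": 3.9, "ty": 2.1, "tz": 0.0, "rx": 0.0, "ry": 0.0, "rz": 0.0, "gripper": -1.0}
    - {"tx": 3.9, "ty": 2.1, "tz": 0.0, "rx": 0.0, "ry": 0.0, "rz": 0.0, "gripper": -1.0}
    - {"tx": 0.0, "ty": 0.0, "tz": 0.0, "rx": 0.0, "ry": 0.0, "rz": 0.0, "gripper": -1.0}

```text
clock: 5.2
eef_pos: [428.0, 352.4, 224.8]
tcp_rot: [3.14, -0.001, 2.746]
contact_force: [-0.2, -0.9, 0.1]
opening: -0.004
```

```bash
python3 - <<'E'
from h import *
np.set_printoptions(precision=2,suppress=True)
for c in ("top","scene"):
    im,d=r.grab_frame(c); cv2.imwrite(f"pics/{c}_end.png",im[...,::-1])
    for q in ("square_catch","round_catch"):
        o=r.cut_out(q,c)
        if not o: print(c,q,"none"); continue
        P=cloud(c,o[0]["mask"],d);P=P[(P[:,2]>78)&(P[:,2]<125)]
        A=np.c_[P[:,:2]-P[:,:2].mean(0),np.ones(len(P))]; g=np.linalg.lstsq(A,P[:,2],rcond=None)[0]
        print(c,q,o[0]["confidence"],"slope x,y",g[:2],"tilt deg",np.degrees(np.arctan(np.hypot(*g[:2]))))
    for o in r.place_of("measuring_cup",c)[:1]: print(c,"cup",o["location"],o["confidence"])
print(r.sense()["contact_force"],r.sense()["eef_pos"])
E
```

```text
top square_catch 0.69 slope x,y [-0.28  0.05] tilt deg 16.141636894644922
top round_catch 0.8 slope x,y [-0.17 -0.22] tilt deg 15.358837513119902
top cup [145.2, 362.3] 0.78
scene square_catch 0.9 slope x,y [-0.29  0.06] tilt deg 16.319350397928314
scene round_catch 0.88 slope x,y [-0.17 -0.22] tilt deg 15.64797575298796
scene cup [227.6, 240.8] 0.85
[-0.31  0.2   0.27] [431.47 348.03 223.41]
```

View pics/scene_end.png

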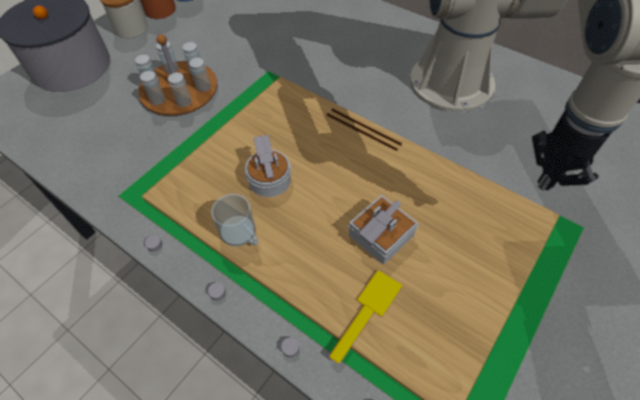

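The picture shows the square wing tilted down at (378,222). The round catch (263,150) and the cup (233,220) are unchanged.

```bash
python3 -c "
from rig import r
print(r.sign_off())"
```

```text
the job is handed in; nothing more can be done
None
```

The square mould's catch is snapped over and locked, and the job is handed in; no verdict was reported. I pressed the middle of the wing straight down with the shut fingers. The force rose to about 4 N, then fell to zero once the catch snapped over, with the fingertips at 93 mm. I then drew the arm up and to the left, clear of everything, about 5.5 s into the 29 s allowed.

Last checks:
- **Square catch:** both cameras put the wing about 16° below level, which is the locked position.
- **Round catch:** it still tilts about 15.5° with its broad wing raised, so it is open.
- **Cup:** it stands upright where it was. The detected position moved by about 1 pixel in the top view and 3 in the scene view. I put this down to detector scatter, as nothing went near it.
- **Contact:** the arm touches nothing, and the force reading is about zero.

Two calls were refused because some row fields were missing. They moved nothing.

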